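Draw the bangle tray home and bolt it

TASK

Hook the fingertips behind the far lip of the bangle tray and drag it towards you, centred and square, until it is seated firmly but gently against the sprung bar of the front stop, and let go so that it stays bearing on the bar. Then slide the keeper bolt fully across over the tray's rim. Do not touch or topple the bangles in the tray, do not tip the tray, and leave the jar, the wooden cone and the flat bangle where they are.

Things in the scene. Friction and masses are not known exactly. Their poses are not given: they have to be found in the camera images.
- stop: Fixed aluminium stop frame. Origin on the counter in the middle of the tray's bay; x points away from the robot along the tray's path, y to the left seen from the robot, z up. At its near end a base strip (x -200 to -150, y -130 to 205 mm, 30 mm high) carries the sprung bar; left of the bay the keeper's block: x -10 to 30, y 140 to 200 mm, 55 mm high, on a flat strip (x -200 to 40, y 145 to 205 mm).
- bay (a point): Point on the counter at x = +40, y = 0 of the stop. The black rubber sprung bar (180 mm along y, 12 to 42 mm high) has its free face 110 to 150 mm nearer the robot than this point, set anew each time and not measured: feel for it. It yields along x, 2.5 N per mm. Firmly seated: 6 to 10 N of spring force; over 13 N from the tray overstrains the stop.
- tray: Loose black display tray, dark red edging, solid slotted foam flush with the rim: 170 (x) x 200 (y) x 50 mm high, 0.45 to 0.8 kg, about 3 to 7 N to slide. Origin at its underside's centre; x towards the far edge (far face at +85, near face at -85 mm), z up. Starts 90 to 180 mm short of the bar, turned up to 0.18 rad and up to 15 mm off centre. Centred means within 25 mm. Bangles in its near half, far half flat.
- keeper (a joint): Travel in m of the steel keeper bolt: 0 = drawn back, 0.065 = fully across (end stop); starts at 0 to 0.010. It slides towards the stop's -y over the seated tray's rim; 18 mm wide, 10 mm thick, underside 56 mm above the counter. Needs about 2.5 N and stays where it is left.
- keeper_knob (a point): Centre of the top of the keeper bolt's upright round knob: 14 mm diameter, 26 mm tall, top 92 mm above the counter. Drawn back it is at x = +10, y = +170 mm in the stop's frame. Push it with a fingertip from its outer (+y) side; on that side the bolt's flat tail, its top 66 mm above the counter, runs 45 mm beyond the knob's axis.
- bangle0: Loose pale green stone bangle, 74 mm outer diameter, 12 mm thick, 50 g, standing upright in a 20 mm deep slot of the tray, its top 104 mm above the counter. Origin at its underside, x along the ring's axis; at x = -55, y = -45 mm, z = 30 mm in the tray's frame. Fragile: not to be touched or toppled.
- bangle1: Loose pale green stone bangle, 74 mm outer diameter, 12 mm thick, 50 g, standing upright in a 20 mm deep slot of the tray, its top 104 mm above the counter. Origin at its underside, x along the ring's axis; at x = -55, y = 45 mm, z = 30 mm in the tray's frame. Fragile: not to be touched or toppled.
- bangle2: Loose pale green stone bangle, 74 mm outer diameter, 12 mm thick, 50 g, standing upright in a 20 mm deep slot of the tray, its top 104 mm above the counter. Origin at its underside, x along the ring's axis; at x = -20, y = -45 mm, z = 30 mm in the tray's frame. Fragile: not to be touched or toppled.
- bangle3: Loose pale green stone bangle, 74 mm outer diameter, 12 mm thick, 50 g, standing upright in a 20 mm deep slot of the tray, its top 104 mm above the counter. Origin at its underside, x along the ring's axis; at x = -20, y = 45 mm, z = 30 mm in the tray's frame. Fragile: not to be touched or toppled.
- jar: Bystander: glass jar with steel lid, 60 mm diameter, 85 mm high, standing left of the tray. Origin at the centre of its underside.
- mandrel: Bystander: wooden cone for sizing bangles, 84 mm foot, 120 mm high, standing right of the tray. Origin at the centre of its underside.
- flat_bangle: Bystander: dark green bangle lying flat on the counter, 76 mm diameter, 12 mm high, to the right of the stop. Origin at the centre of its underside.

How it is judged:
On the way, in this order (a step that is already met when the one before it is completed fails the run):
1. the tray is drawn at least 40 mm with the fingers behind its far lip (distance of tray from where it was at the start of the episode above 0.04 m and x of the grasp point in the frame of tray above 0.06 m and contact force between the fingers and tray above 0.5 N), for 0.05 s.
2. the tray is pressed against the sprung bar with at least 5 N, square and centred (contact force between tray and stop above 5 N and angle between the x axis of tray and the x axis of stop, either way round below 0.06 rad and y of tray in the frame of stop between -0.025 and 0.025 m), for 0.3 s.
3. the keeper bolt is slid across (value of joint keeper above 0.055 m), for 0.1 s.
At the end, for the whole second after the job is handed in: The tray lies flat and at rest, still bearing on the sprung bar (over 0.3 N), square to the stop within 0.06 rad and centred within 25 mm, and the keeper bolt is at least 55 mm across (angle between the x axis of tray and the x axis of stop, either way round below 0.06 rad and y of tray in the frame of stop between -0.025 and 0.025 m and contact force between tray and stop above 0.3 N and linear speed of tray below 0.01 m/s and value of joint keeper above 0.055 m and height (world z) of tray below 0.004 m); the robot touches nothing.
It fails at once if the tray is forced onto the stop with more than 13 N (contact force between tray and stop above 13 N).
It fails at once if a bangle topples or leaves its slot (angle between any of bangle0, bangle1, bangle2, bangle3's own x axis and vertical below 1 rad or z of any of bangle0, bangle1, bangle2, bangle3 in the frame of tray above 0.045 m).
It fails at once if the robot touches a bangle in the tray (contact force between any of the fingers, the arm and bangle0 above 1 N or contact force between any of the fingers, the arm and bangle1 above 1 N or contact force between any of the fingers, the arm and bangle2 above 1 N or contact force between any of the fingers, the arm and bangle3 above 1 N).
It fails at once if the jar, the cone or the flat bangle is moved more than 15 mm (distance of any of jar, mandrel, flat_bangle from where it was at the start of the episode above 0.015 m).
It fails at once if the tray is tipped (angle between tray's own z axis and vertical above 0.15 rad).
It also fails if it takes over 72 s, if anything falls off the work surface, if the arm or the gripper's body presses on something with over 40 N, if the wrist force passes 120 N, or if a joint passes its speed limit or range.

ROBOT

A 6-joint arm with a two-finger parallel gripper is mounted at the origin on the work surface. World frame = base frame: x ahead of the robot, y to its left, z up, the work surface at z = 0. Lengths are in m, angles in rad, forces in N, time in s.
With the tool pointing down it reaches from about 0.35 to 0.975 m from the base axis. Payload 4.9 kg.
Tool frame: the origin (TCP) lies on the mounting face of the last link; the fingertips stand 173 mm ahead of it and the grasp point (between the pads) lies 155 mm ahead of it; z points along the fingers, y is the direction in which the jaws open and shut (so a half turn about z gives the same grasp; the last joint's range is limited). The gripper opens to 85 mm and grips with 20 to 120 N. Pads are 22 mm wide; open, the fingers measure 114 mm over their backs; the gripper's body (76 mm by 85 mm) begins 54 mm behind the grasp point. The pads swing forward as they close: fully open they stand 13 mm farther back than shut.
Start: joints at [1.111, 0.053, 1.613, -0, 1.476, -0.119], TCP at [0.209, 0.589, 0.405] pointing down, gripper open.
Joint ranges: [-3.01, 3.01], [-1.01, 2.22], [0.06, 2.58], [-1.02, 4.17], [0.09, 2.62], [-3.14, 3.14]. Speed limits (rad/s): [2.57, 2.57, 3.14, 3.14, 3.14, 3.14].

INTERFACE

Orientations are given as a unit quaternion [w, x, y, z].
In Python, from plant import manip gives the robot as it stands.
- The arm moves only by the tool play_rows, never from a script. Its argument "increments" is a list of rows, each an object with "offset": the shift along the tool's x, y, z in mm, a list of three; "twist": the turn about the tool's z in rad; "grip": the opening, from 0 (shut) to 1 (fully open). In form: [{"offset": [dx, dy, dz], "twist": twist, "grip": grip}, ...]. A call has 1 to 5 rows; each row is the pose to reach, as a shift and turn from the pose commanded when the call began, along the tool's axes at that moment; what a row does not reach only later rows make up. A row lasts 1/12 s, in which the tool goes at most 41.7 mm and 7.16 degrees, less where a joint would pass 70% of its speed; a pose out of reach is approached as far as the arm can. A call with a gripper value outside its range is refused whole. The fingers move at their own pace and stop on an object; the grip force is fixed at half the most. Time passes only in rows, so rows that repeat a pose let the fingers close. It gives the time, the measured TCP pose, the force and the opening at its end, in the units of the state.
- manip.state(): the state, without advancing time (a new reading comes with each control period).
- manip.grab_frame(name): name is "scene" or "top" or "wrist"; returns the picture (384x512x3 uint8, blue, green, red); there is no depth.
- manip.get_calibration(name): a dict with "fx", "fy", "cx", "cy" (pixels), "k1" (the pictures are not rectified: a ray, as slopes to the right and down, at radius r is drawn at 1 + k1 r^2 times it, then the intrinsics apply), "T" (4x4, takes a point from camera to world coordinates). Camera axes: x right, y down, z forward; pixel columns grow to the right and rows downward; lengths in m; the calibration is good to about 2 mm. A picture is of the moment at which its call begins: read the wrist's pose just before it. get_calibration takes no time and is no camera call; for the wrist camera it gives the pose at the moment of the call.
- manip.job_done(): hands the job in, once; it reports no verdict.
Trained networks look in the newest picture that a camera, given by its name, has taken for a name from the list of things; names that differ only in an ending like _2 or _b are one class to them, and where a whole thing is asked for, a point or a joint stands for the part that bears it (a point fixed in the world has none). Each returns a list of dicts, best first, with "p" (0 to 1); they miss things now and then, are a little off and sometimes report something else, mostly with a low value. They report only what shows in the picture. A call takes as long as a camera call.
- manip.boxes_of(query, camera): "xyz" ([x, y, z] in m, in the coordinates of the camera as it stood for that picture, good to about 4 mm: the middle of the surface that is visible of it).
- manip.tip_of(query, camera): "xyz" ([x, y, z] in m, in the coordinates of the camera as it stood for that picture, good to about 4 mm: a listed point, or the origin of a listed thing).
The state is a dict: "time": time; "joint_pos": joint angles; "joint_vel": joint speeds; "joint_efforts": joint torques, N m; "tool_pos": TCP position; "tool_rot": TCP orientation; "contact_force": force on the tool from outside, world axes, zero at the start; "ft_torque": the same for the moment, N m; "gripper_width": opening from 0.0 (shut) to 1.0 (fully open).
Only numpy, scipy, OpenCV 4.12 (cv2) and the standard library are available. Lean on these libraries where they do the work, as an engineer would, in place of code of your own. Each camera call takes 0.05 s, during which the arm holds its last target. There are 200 camera calls.

## Working session

There is one attempt and no reset: what is moved stays moved. The work goes in short steps, Python scripts to look and compute and a tool call to move; the robot and the scene stay as the last step left them, time stands still between calls to the robot, and variables do not carry over. Pictures are saved under pics/ and viewed, about 8 in all and at most 12, crops included, and the job is handed in when it is done.

Besides the shell and the picture viewer there is one more tool, called after "Request:" in YAML: its name, and indented under it one key for each argument. play_rows: Moves the arm, as the interface text tells. Its arguments: {"type":"object","properties":{"increments":{"type":"array"}},"required":["increments"]}

```bash
mkdir -p pics
cat > h.py <<'E'
import numpy as np, cv2
from plant import manip
from scipy.spatial.transform import Rotation as R
def rot(q): return R.from_quat([q[1],q[2],q[3],q[0]]).as_matrix()
def st():
    s=manip.state(); M=rot(s['tool_rot']); p=np.array(s['tool_pos'])
    print('t',round(s['time'],2),'tcp',p.round(4),'tip',(p+M[:,2]*.173).round(4),'\nM',M.round(3).tolist(),'F',np.round(s['contact_force'],1),'g',round(s['gripper_width'],2),'q',np.round(s['joint_pos'],2)); return s,M,p
def w(cam,xyz,T=None):
    T=np.array(manip.get_calibration(cam)['T']) if T is None else T
    return T[:3,:3]@np.array(xyz)+T[:3,3]
def proj(cam,P,c=None):
    c=c or manip.get_calibration(cam); T=np.linalg.inv(np.array(c['T'])); q=T[:3,:3]@np.array(P)+T[:3,3]
    a=q[:2]/q[2]; a=a*(1+c['k1']*(a@a)); return np.array([c['fx']*a[0]+c['cx'],c['fy']*a[1]+c['cy']])
def ray(cam,u,v,z):
    c=manip.get_calibration(cam); T=np.array(c['T']); d=np.array([(u-c['cx'])/c['fx'],(v-c['cy'])/c['fy']]); a=d.copy()
    for _ in range(10): a=d/(1+c['k1']*(a@a))
    r=T[:3,:3]@np.array([a[0],a[1],1]); o=T[:3,3]; return o+r*(z-o[2])/r[2]
E
python3 - <<'E'
from h import *
st()
for cam in ['top','scene']:
    im=manip.grab_frame(cam); cv2.imwrite(f'pics/{cam}0.png',im)
    print(cam,manip.get_calibration(cam)['T'])
    for n in ['stop','bay','tray','keeper_knob','bangle0','jar','mandrel','flat_bangle']:
        for d in manip.tip_of(n,cam)[:4]: print(cam,n,round(d['p'],2),w(cam,d['xyz']).round(4))
E
```

```text
t 0.0 tcp [0.2088 0.5888 0.4035] tip [0.2086 0.5885 0.2305] 
M [[-0.942, 0.334, -0.001], [0.334, 0.942, -0.002], [0.0, -0.002, -1.0]] F [-1.3  0.5  0.1] g 1.0 q [ 1.11  0.05  1.61 -0.    1.48 -0.12]
top [[-0.00745938 -0.99222949  0.12419745  0.42821172]
 [-0.99926396  0.01207     0.0364123   0.03674262]
 [-0.03762842 -0.12383442 -0.9915892   1.01993089]
 [ 0.          0.          0.          1.        ]]
top tray 0.59 [ 0.5487  0.042  -0.0017]
top keeper_knob 0.55 [0.4418 0.2072 0.0883]
top keeper_knob 0.28 [0.5497 0.0384 0.0022]
top bangle0 0.67 [0.5267 0.0826 0.037 ]
top bangle0 0.57 [0.4959 0.08   0.0274]
top bangle0 0.56 [ 0.5277 -0.0122  0.0279]
top bangle0 0.53 [ 0.4966 -0.0117  0.031 ]
top jar 0.61 [0.5879 0.3781 0.0037]
top mandrel 0.73 [ 5.731e-01 -2.098e-01 -3.000e-04]
top mandrel 0.36 [0.5287 0.0828 0.0346]
top flat_bangle 0.72 [ 0.4228 -0.2082 -0.0033]
scene [[ 0.87348197  0.39789184 -0.28055541  0.82861801]
 [ 0.48672806 -0.72691604  0.48444697 -0.47216908]
 [-0.01118273 -0.55970988 -0.82861318  0.95632769]
 [ 0.          0.          0.          1.        ]]
scene tray 0.65 [ 5.526e-01  3.470e-02 -4.000e-04]
scene keeper_knob 0.74 [0.4529 0.2118 0.0796]
scene bangle0 0.79 [0.5003 0.0813 0.0294]
scene bangle0 0.77 [ 0.497  -0.007   0.0304]
scene bangle0 0.75 [0.5347 0.0847 0.0307]
scene bangle0 0.62 [ 0.5344 -0.0109  0.0308]
scene jar 0.55 [0.5879 0.382  0.0009]
scene jar 0.28 [0.4535 0.2104 0.0794]
scene mandrel 0.73 [ 5.734e-01 -2.035e-01  1.000e-04]
scene flat_bangle 0.93 [ 0.426  -0.2084 -0.003 ]
```

View pics/top0.png

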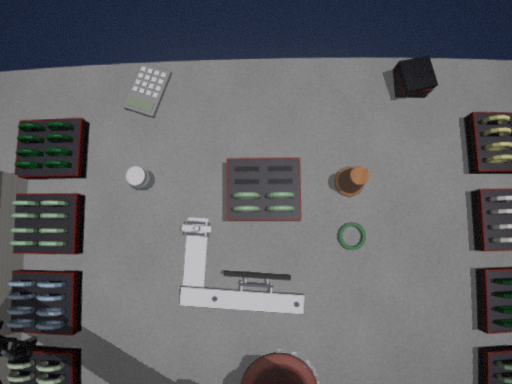

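View pics/scene0.png

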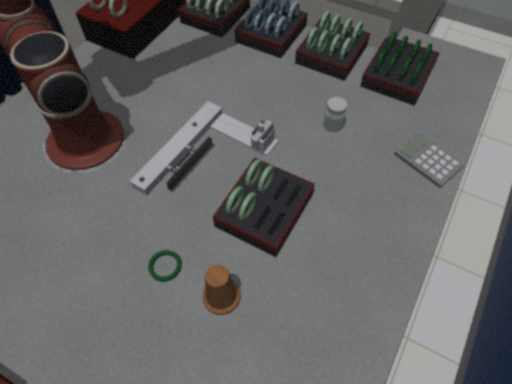

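Run:
```python
from h import *
im=cv2.imread('pics/top0.png')[140:330,130:380]
cv2.imwrite('pics/z.png',cv2.resize(im,None,fx=3.2,fy=3.15,interpolation=cv2.INTER_CUBIC))
```

```text
(no output)
```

View pics/z.png

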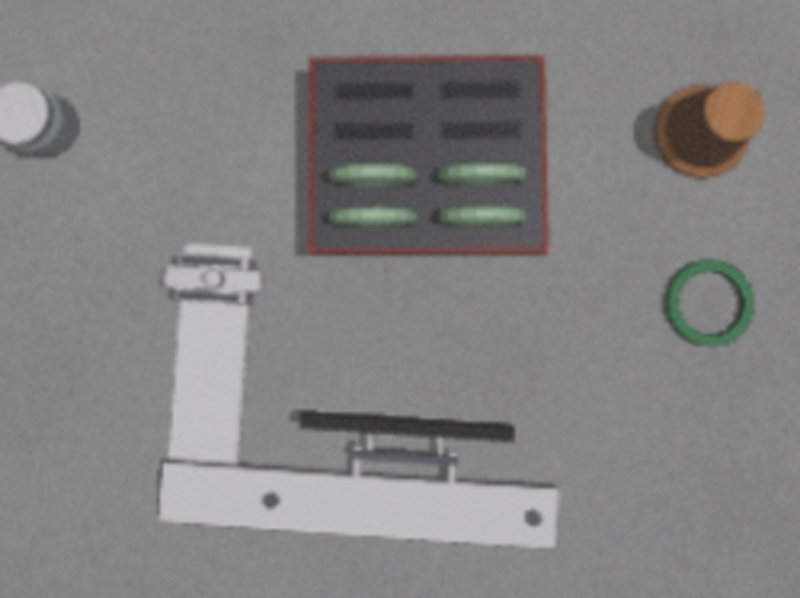

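```bash
cat > m.py <<'E'
from h import *
from scipy.optimize import least_squares
def fit(cam,px,loc,z0=None):
    c=manip.get_calibration(cam)
    def f(p):
        C,S=np.cos(p[2]),np.sin(p[2])
        return np.concatenate([proj(cam,[p[0]+C*a-S*b,p[1]+S*a+C*b,h],c)-q for q,(a,b,h) in zip(px,loc)])
    r=least_squares(f,[.45,.05,0]); return r.x,r.fun
E
python3 - <<'E'
from m import *
cv=lambda L:[np.array([130+x/3.2,140+y/3.158]) for x,y in L]
L=[(163,462),(161,520),(555,547),(557,488)]
loc=[(-.15,.205,.03),(-.2,.205,.03),(-.2,-.13,.03),(-.15,-.13,.03)]
x,f=fit('top',cv(L),loc);print('stop',x.round(4),f.round(1))
x2,f=fit('top',cv(L+[(212,278)]),loc+[(.01,.17,.092)]);print('stop+knob',x2.round(4),f.round(1))
t,f=fit('top',cv([(310,58),(544,57),(548,252),(309,252)]),[(.085,.1,.05),(.085,-.1,.05),(-.085,-.1,.05),(-.085,.1,.05)]);print('tray',t.round(4),f.round(1))
C,S=np.cos(x[2]),np.sin(x[2]);RT=np.array([[C,S],[-S,C]])
for n,P in [('bar',ray('top',*cv([(300,412)])[0],.042)),('bar',ray('top',*cv([(514,426)])[0],.042)),('knob',ray('top',*cv([(212,278)])[0],.092)),('tray',[*t[:2],0]),('far mid',[t[0]+.085*np.cos(t[2]),t[1]+.085*np.sin(t[2])])]:
    print(n,np.round(P,4),'in stop',(RT@(np.array(P[:2])-x[:2])).round(4))
E
```

```text
stop [ 0.4243  0.048  -0.0661] [-0.1 -0.1 -0.8  0.1  0.3  0.1  0.6 -0.1]
stop+knob [ 0.4236  0.0455 -0.0733] [ 0.4 -0.4 -0.4 -0.2  0.7  0.7  1.1  0.5 -1.9 -0.5]
tray [ 0.5499  0.035  -0.0078] [ 0.1 -0.3  0.1 -0.5 -0.   0.3 -0.1  0.4]
bar [0.3319 0.1438 0.042 ] in stop [-0.0985  0.0895]
bar [ 0.3194 -0.0342  0.042 ] in stop [-0.0992 -0.089 ]
knob [0.4446 0.2094 0.092 ] in stop [0.0096 0.1623]
tray [0.5499 0.035  0.    ] in stop [ 0.1262 -0.0047]
far mid [0.6349 0.0343] in stop [2.111e-01 2.000e-04]
```

Request:
play_rows:
  increments:
    - {"offset": [-34,-20,0],"twist": -0.055,"grip": 1}
    - {"offset": [-68,-40,0],"twist": -0.11,"grip": 1}
    - {"offset": [-102,-61,0],"twist": -0.165,"grip": 1}
    - {"offset": [-136,-82,0],"twist": -0.22,"grip": 1}
    - {"offset": [-171,-103,0],"twist": -0.275,"grip": 1}

```text
time: 1.32
tool_pos: [0.3362, 0.4334, 0.4048]
tool_rot: [0.0, 0.031, 1.0, 0.0]
contact_force: [1.4, 0.9, -0.5]
gripper_width: 1.0
```

```bash
cat >> h.py <<'E'
SX=np.array([.4243,.048]);SY=-.0661
def s2w(x,y): C,S=np.cos(SY),np.sin(SY); return SX+[C*x-S*y,S*x+C*y]
def w2s(p): C,S=np.cos(SY),np.sin(SY); return np.array([[C,S],[-S,C]])@(np.array(p[:2])-SX)
def go(x,y,tipz):
    "tool-axes offset in mm to put the tool axis at stop (x,y), nominal tip height tipz"
    s,M,p=st(); print('stop xy',w2s(p).round(4),'yaw err',round(np.arctan2(-M[0,1],M[1,1])-SY,4))
    d=np.array([*s2w(x,y),tipz+.173])-p; print('offset',(M.T@d*1e3).round(1))
E
python3 -c "
from h import *
go(.245,-.003,.13)"
```

```text
t 1.32 tcp [0.3362 0.4334 0.4048] tip [0.3363 0.4334 0.2318] 
M [[-0.998, 0.062, 0.0], [0.062, 0.998, 0.0], [-0.0, 0.0, -1.0]] F [ 1.4  0.9 -0.5] g 1.0 q [ 0.78 -0.13  1.79 -0.    1.48 -0.73]
stop xy [-0.1133  0.3787] yaw err 0.0039
offset [-356.8 -383.1  101.8]
```

Request:
play_rows:
  increments:
    - {"offset": [-27,-29,0],"twist": 0,"grip": 1}
    - {"offset": [-54,-58,0],"twist": 0,"grip": 1}
    - {"offset": [-81,-87,0],"twist": 0,"grip": 1}
    - {"offset": [-108,-116,0],"twist": 0,"grip": 1}
    - {"offset": [-135,-145,0],"twist": 0,"grip": 1}

```text
time: 1.73
tool_pos: [0.4616, 0.2795, 0.4051]
tool_rot: [0.0, 0.033, 0.999, 0.0]
contact_force: [0.3, -0.2, -0.2]
gripper_width: 1.003
```

Request:
play_rows:
  increments:
    - {"offset": [-27,-29,0],"twist": 0,"grip": 1}
    - {"offset": [-54,-58,0],"twist": 0,"grip": 1}
    - {"offset": [-81,-87,0],"twist": 0,"grip": 1}
    - {"offset": [-108,-116,0],"twist": 0,"grip": 1}
    - {"offset": [-135,-145,0],"twist": 0,"grip": 1}

```text
time: 2.15
tool_pos: [0.5869, 0.1258, 0.4049]
tool_rot: [0.0, 0.033, 0.999, 0.0]
contact_force: [0.1, 0.5, 0.6]
gripper_width: 1.001
```

Request:
play_rows:
  increments:
    - {"offset": [-22,-23,20],"twist": 0,"grip": 1}
    - {"offset": [-44,-46,40],"twist": 0,"grip": 1}
    - {"offset": [-66,-70,70],"twist": 0,"grip": 1}
    - {"offset": [-87,-93,102],"twist": 0,"grip": 1}
    - {"offset": [-87,-93,102],"twist": 0,"grip": 1}

```text
time: 2.57
tool_pos: [0.6667, 0.0256, 0.2955]
tool_rot: [-0.005, 0.035, 0.999, -0.001]
contact_force: [-1.9, -0.3, -1.2]
gripper_width: 1.002
```

Run:
```python
from h import *
go(.245,-.003,.010)
im=manip.grab_frame('wrist');T=np.array(manip.get_calibration('wrist')['T'])
for n in ['tray','bangle0']:
  for d in manip.tip_of(n,'wrist')[:4]: P=w('wrist',d['xyz'],T);print(n,round(d['p'],2),P.round(4),w2s(P).round(4))
cv2.imwrite('pics/w1.png',im)
t=np.array([.5499,.035]);a=-.0078
for l in [(.085,.1),(.085,-.1)]:
  P=t+np.array([np.cos(a)*l[0]-np.sin(a)*l[1],np.sin(a)*l[0]+np.cos(a)*l[1]]); print(proj('wrist',[*P,.05]).round(1))
```

```text
t 2.57 tcp [0.6667 0.0256 0.2955] tip [0.6651 0.0254 0.1225] 
M [[-0.998, 0.07, -0.009], [0.07, 0.998, -0.001], [0.009, -0.001, -1.0]] F [-1.9 -0.3 -1.2] g 1.0 q [-0.07  0.24  1.6  -0.    1.32 -1.57]
stop xy [ 0.2434 -0.0064] yaw err -0.0035
offset [ -2.6   3.6 112.4]
tray 0.8 [ 5.505e-01  3.640e-02 -5.000e-04] [ 0.1267 -0.0032]
bangle0 0.95 [0.5282 0.0797 0.032 ] [0.1016 0.0385]
bangle0 0.81 [ 0.526  -0.0092  0.0293] [ 0.1052 -0.0504]
[379.7 156.6]
[139.2 170.4]
```

View pics/w1.png

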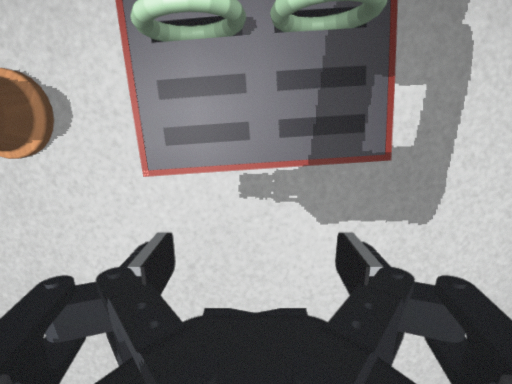

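Request:
play_rows:
  increments:
    - {"offset": [0,2,25],"twist": 0,"grip": 1}
    - {"offset": [0,4,50],"twist": 0,"grip": 1}
    - {"offset": [0,5,75],"twist": 0,"grip": 1}
    - {"offset": [0,5,95],"twist": 0,"grip": 1}
    - {"offset": [0,5,110],"twist": 0,"grip": 1}

```text
time: 3.13
tool_pos: [0.6668, 0.0358, 0.1933]
tool_rot: [0.001, 0.032, 0.999, 0.0]
contact_force: [0.3, -0.1, -0.8]
gripper_width: 0.999
```

Request:
play_rows:
  increments:
    - {"offset": [0,0,0],"twist": 0,"grip": 1}
    - {"offset": [0,0,0],"twist": 0,"grip": 1}
    - {"offset": [0,0,0],"twist": 0,"grip": 1}

```text
time: 3.38
tool_pos: [0.6679, 0.0346, 0.1953]
tool_rot: [0.002, 0.033, 0.999, -0.0]
contact_force: [2.0, 0.8, 0.5]
gripper_width: 0.996
```

```bash
python3 -c "
from h import *
go(.222,0,.010)"
```

```text
t 3.38 tcp [0.6679 0.0346 0.1953] tip [0.6686 0.0346 0.0223] 
M [[-0.998, 0.065, 0.004], [0.065, 0.998, -0.0], [-0.004, 0.0, -1.0]] F [2.  0.8 0.5] g 1.0 q [-0.06  0.35  1.64  0.    1.15 -1.57]
stop xy [0.244  0.0027] yaw err 0.0009
offset [22.  -2.7 12.2]
```

Request:
play_rows:
  increments:
    - {"offset": [0,-2,6],"twist": 0,"grip": 1}
    - {"offset": [0,-2,11],"twist": 0,"grip": 1}
    - {"offset": [6,-2,11],"twist": 0,"grip": 1}
    - {"offset": [13,-2,11],"twist": 0,"grip": 1}
    - {"offset": [18,-2,11],"twist": 0,"grip": 1}

```text
time: 3.8
tool_pos: [0.6483, 0.0333, 0.1816]
tool_rot: [0.0, 0.033, 0.999, -0.0]
contact_force: [3.0, -0.7, -2.5]
gripper_width: 0.999
```

Request:
play_rows:
  increments:
    - {"offset": [5,0,0],"twist": 0,"grip": 1}
    - {"offset": [10,0,0],"twist": 0,"grip": 1}
    - {"offset": [15,0,0],"twist": 0,"grip": 1}
    - {"offset": [20,0,0],"twist": 0,"grip": 1}
    - {"offset": [25,0,0],"twist": 0,"grip": 1}

```text
time: 4.22
tool_pos: [0.6236, 0.035, 0.1819]
tool_rot: [0.0, 0.033, 0.999, -0.0]
contact_force: [3.6, 0.4, -1.8]
gripper_width: 1.001
```

Run:
```python
from h import *
go(.19,0,.010)
im=manip.grab_frame('top'); cv2.imwrite('pics/t2.png',cv2.resize(im[130:330,150:380],None,fx=3,fy=3))
for d in manip.tip_of('tray','top')[:2]: P=w('top',d['xyz']);print(round(d['p'],2),P.round(4),w2s(P).round(4))
```

```text
t 4.22 tcp [0.6236 0.035  0.1819] tip [0.6238 0.0349 0.0089] 
M [[-0.998, 0.066, 0.001], [0.066, 0.998, -0.0], [-0.001, -0.0, -1.0]] F [ 3.6  0.4 -1.8] g 1.0 q [-0.06  0.28  1.76 -0.    1.1  -1.57]
stop xy [0.1998 0.0002] yaw err 0.0002
offset [ 9.8 -0.1 -1.1]
0.74 [0.442  0.2102 0.0868] [0.0069 0.163 ]
```

View pics/t2.png

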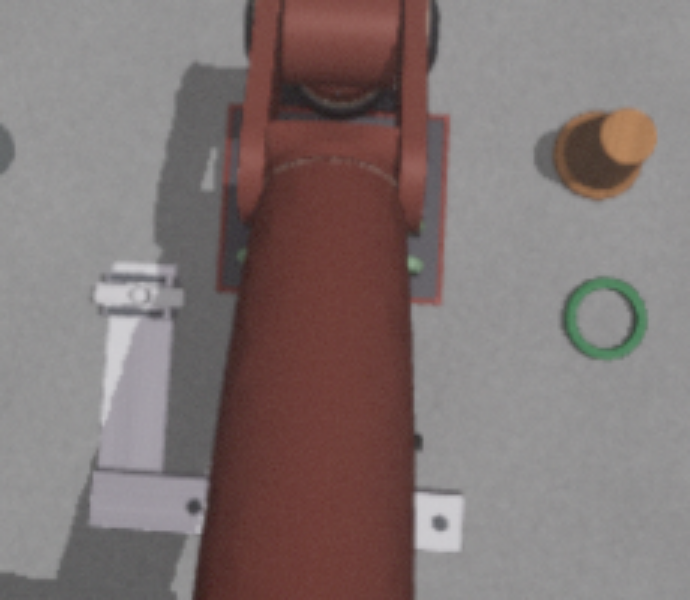

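Run:
```python
from m import *
px=[np.array([150+x/3,130+y/3]) for x,y in [(232,105),(448,116),(440,302),(218,290)]]
t,f=fit('top',px,[(.085,.1,.05),(.085,-.1,.05),(-.085,-.1,.05),(-.085,.1,.05)]);print(t.round(4),f.round(1),w2s(t).round(4),'yaw',t[2]-SY)
```

```text
[ 0.5262  0.0412 -0.0667] [-0.8 -0.5  0.6 -0.3  0.5  0.6 -0.3  0.2] [ 1.021e-01 -1.000e-04] yaw -0.0005797760544770936
```

Request:
play_rows:
  increments:
    - {"offset": [8,0,0],"twist": 0,"grip": 1}
    - {"offset": [16,0,0],"twist": 0,"grip": 1}
    - {"offset": [24,0,0],"twist": 0,"grip": 1}
    - {"offset": [32,0,0],"twist": 0,"grip": 1}
    - {"offset": [40,0,0],"twist": 0,"grip": 1}

```text
time: 4.73
tool_pos: [0.5836, 0.0377, 0.1823]
tool_rot: [0.001, 0.033, 0.999, 0.0]
contact_force: [5.3, 0.3, 0.9]
gripper_width: 1.002
```

Request:
play_rows:
  increments:
    - {"offset": [8,0,0],"twist": 0,"grip": 1}
    - {"offset": [16,0,0],"twist": 0,"grip": 1}
    - {"offset": [24,0,0],"twist": 0,"grip": 1}
    - {"offset": [32,0,0],"twist": 0,"grip": 1}
    - {"offset": [40,0,0],"twist": 0,"grip": 1}

```text
time: 5.15
tool_pos: [0.5437, 0.0403, 0.1823]
tool_rot: [0.001, 0.033, 0.999, 0.0]
contact_force: [5.3, -0.4, 1.0]
gripper_width: 0.999
```

Run:
```python
from h import *
go(.1,0,.010)
```

```text
t 5.15 tcp [0.5437 0.0403 0.1823] tip [0.5439 0.0403 0.0093] 
M [[-0.998, 0.066, 0.002], [0.066, 0.998, 0.0], [-0.002, 0.0, -1.0]] F [ 5.3 -0.4  1. ] g 1.0 q [-0.06  0.11  1.95  0.    1.08 -1.57]
stop xy [0.1196 0.0002] yaw err 0.0002
offset [19.6 -0.2 -0.8]
```

Request:
play_rows:
  increments:
    - {"offset": [6,0,0],"twist": 0,"grip": 1}
    - {"offset": [12,0,0],"twist": 0,"grip": 1}
    - {"offset": [18,0,0],"twist": 0,"grip": 1}
    - {"offset": [24,0,0],"twist": 0,"grip": 1}
    - {"offset": [28,0,0],"twist": 0,"grip": 1}

```text
time: 5.57
tool_pos: [0.5158, 0.0421, 0.1822]
tool_rot: [0.001, 0.033, 0.999, -0.0]
contact_force: [6.2, -0.4, 2.4]
gripper_width: 0.999
```

Request:
play_rows:
  increments:
    - {"offset": [0.6,0,0],"twist": 0,"grip": 1}
    - {"offset": [1.2,0,0],"twist": 0,"grip": 1}
    - {"offset": [1.8,0,0],"twist": 0,"grip": 1}
    - {"offset": [2.4,0,0],"twist": 0,"grip": 1}
    - {"offset": [3,0,0],"twist": 0,"grip": 1}

```text
time: 5.98
tool_pos: [0.5135, 0.0422, 0.1821]
tool_rot: [0.001, 0.033, 0.999, -0.0]
contact_force: [6.0, -0.1, 1.7]
gripper_width: 0.999
```

Request:
play_rows:
  increments:
    - {"offset": [0.4,0,0],"twist": 0,"grip": 1}
    - {"offset": [0.8,0,0],"twist": 0,"grip": 1}
    - {"offset": [1.2,0,0],"twist": 0,"grip": 1}
    - {"offset": [1.6,0,0],"twist": 0,"grip": 1}
    - {"offset": [2,0,0],"twist": 0,"grip": 1}

```text
time: 6.4
tool_pos: [0.5115, 0.0424, 0.1821]
tool_rot: [0.001, 0.033, 0.999, -0.0]
contact_force: [5.2, -0.0, 1.0]
gripper_width: 0.999
```

Friction baseline about 5.5 N; not in contact yet.

Request:
play_rows:
  increments:
    - {"offset": [0.4,0,0],"twist": 0,"grip": 1}
    - {"offset": [0.8,0,0],"twist": 0,"grip": 1}
    - {"offset": [1.2,0,0],"twist": 0,"grip": 1}
    - {"offset": [1.6,0,0],"twist": 0,"grip": 1}
    - {"offset": [2,0,0],"twist": 0,"grip": 1}

```text
time: 6.82
tool_pos: [0.5096, 0.0425, 0.1821]
tool_rot: [0.001, 0.033, 0.999, -0.0]
contact_force: [5.2, 0.5, 1.5]
gripper_width: 0.996
```

Request:
play_rows:
  increments:
    - {"offset": [0.3,0,0],"twist": 0,"grip": 1}
    - {"offset": [0.6,0,0],"twist": 0,"grip": 1}
    - {"offset": [0.9,0,0],"twist": 0,"grip": 1}
    - {"offset": [1.2,0,0],"twist": 0,"grip": 1}
    - {"offset": [1.5,0,0],"twist": 0,"grip": 1}

```text
time: 7.23
tool_pos: [0.5081, 0.0426, 0.1821]
tool_rot: [0.001, 0.033, 0.999, -0.0]
contact_force: [5.1, -0.0, 1.4]
gripper_width: 1.003
```

Request:
play_rows:
  increments:
    - {"offset": [0.4,0,0],"twist": 0,"grip": 1}
    - {"offset": [0.8,0,0],"twist": 0,"grip": 1}
    - {"offset": [1.2,0,0],"twist": 0,"grip": 1}
    - {"offset": [1.6,0,0],"twist": 0,"grip": 1}
    - {"offset": [2,0,0],"twist": 0,"grip": 1}

```text
time: 7.65
tool_pos: [0.506, 0.0427, 0.1821]
tool_rot: [0.001, 0.033, 0.999, -0.0]
contact_force: [5.5, -0.1, 0.5]
gripper_width: 1.001
```

Request:
play_rows:
  increments:
    - {"offset": [0.3,0,0],"twist": 0,"grip": 1}
    - {"offset": [0.6,0,0],"twist": 0,"grip": 1}
    - {"offset": [0.9,0,0],"twist": 0,"grip": 1}
    - {"offset": [1.2,0,0],"twist": 0,"grip": 1}
    - {"offset": [1.5,0,0],"twist": 0,"grip": 1}

```text
time: 8.07
tool_pos: [0.5047, 0.0427, 0.1821]
tool_rot: [0.001, 0.033, 0.999, -0.0]
contact_force: [7.1, -0.5, -0.2]
gripper_width: 0.999
```

Request:
play_rows:
  increments:
    - {"offset": [0.3,0,0],"twist": 0,"grip": 1}
    - {"offset": [0.6,0,0],"twist": 0,"grip": 1}
    - {"offset": [0.9,0,0],"twist": 0,"grip": 1}
    - {"offset": [1,0,0],"twist": 0,"grip": 1}

```text
time: 8.4
tool_pos: [0.5039, 0.0428, 0.1822]
tool_rot: [0.002, 0.033, 0.999, -0.0]
contact_force: [7.6, -0.8, -1.5]
gripper_width: 1.002
```

```bash
python3 -c "
from h import *
go(.1,0,.010)"
```

```text
t 8.4 tcp [0.5039 0.0428 0.1822] tip [0.5045 0.0427 0.0092] 
M [[-0.998, 0.066, 0.003], [0.066, 0.998, -0.0], [-0.003, -0.0, -1.0]] F [ 7.6 -0.8 -1.5] g 1.0 q [-0.06  0.02  2.05 -0.    1.07 -1.57]
stop xy [0.0798 0.    ] yaw err -0.0
offset [-20.2  -0.   -0.8]
```

Request:
play_rows:
  increments:
    - {"offset": [0.3,0,0],"twist": 0,"grip": 1}
    - {"offset": [0.6,0,0],"twist": 0,"grip": 1}
    - {"offset": [0.9,0,0],"twist": 0,"grip": 1}
    - {"offset": [1,0,0],"twist": 0,"grip": 1}

```text
time: 8.73
tool_pos: [0.5031, 0.0428, 0.1822]
tool_rot: [0.002, 0.033, 0.999, -0.0]
contact_force: [9.0, -1.2, -1.1]
gripper_width: 0.997
```

Request:
play_rows:
  increments:
    - {"offset": [0.2,0,0],"twist": 0,"grip": 1}
    - {"offset": [0.4,0,0],"twist": 0,"grip": 1}
    - {"offset": [0.6,0,0],"twist": 0,"grip": 1}
    - {"offset": [0.8,0,0],"twist": 0,"grip": 1}

```text
time: 9.07
tool_pos: [0.5024, 0.0429, 0.1823]
tool_rot: [0.002, 0.033, 0.999, -0.0]
contact_force: [9.0, 0.1, -2.5]
gripper_width: 1.001
```

Request:
play_rows:
  increments:
    - {"offset": [0.3,0,0],"twist": 0,"grip": 1}
    - {"offset": [0.6,0,0],"twist": 0,"grip": 1}
    - {"offset": [0.8,0,0],"twist": 0,"grip": 1}

```text
time: 9.32
tool_pos: [0.5018, 0.0429, 0.1824]
tool_rot: [0.003, 0.033, 0.999, -0.0]
contact_force: [10.8, -0.8, -2.5]
gripper_width: 0.996
```

Run:
```python
from h import *
f=[]
for i in range(4): manip.grab_frame('scene'); f.append(manip.state()['contact_force'])
print(np.round(f,1)); st()
```

```text
[[10.2 -1.1 -2.9]
 [10.4 -0.3 -2.5]
 [11.1 -1.3 -2.8]
 [10.7 -1.3 -3.3]]
t 9.52 tcp [0.5017 0.0429 0.1824] tip [0.5026 0.0428 0.0094] 
M [[-0.998, 0.066, 0.005], [0.066, 0.998, -0.0], [-0.005, -0.0, -1.0]] F [10.7 -1.3 -3.3] g 1.0 q [-0.06  0.02  2.05 -0.    1.07 -1.57]
```

Request:
play_rows:
  increments:
    - {"offset": [0.3,0,0],"twist": 0,"grip": 1}
    - {"offset": [0.6,0,0],"twist": 0,"grip": 1}
    - {"offset": [0.8,0,0],"twist": 0,"grip": 1}

```text
time: 9.77
tool_pos: [0.5012, 0.0429, 0.1826]
tool_rot: [0.003, 0.033, 0.999, -0.0]
contact_force: [11.5, -1.5, -2.3]
gripper_width: 1.002
```

Run:
```python
from h import *
f=[]
for i in range(3): manip.grab_frame('scene'); f.append(manip.state()['contact_force'])
print(np.round(f,1)); st()
```

```text
[[11.3  0.5 -2.9]
 [11.1  0.  -3.4]
 [11.1 -1.  -3.1]]
t 9.92 tcp [0.5012 0.0429 0.1826] tip [0.5022 0.0429 0.0096] 
M [[-0.998, 0.066, 0.006], [0.066, 0.998, -0.0], [-0.006, -0.0, -1.0]] F [11.1 -1.  -3.1] g 1.0 q [-0.06  0.02  2.05 -0.    1.07 -1.57]
```

Request:
play_rows:
  increments:
    - {"offset": [0,0,0.3],"twist": 0,"grip": 1}
    - {"offset": [0,0,0.6],"twist": 0,"grip": 1}
    - {"offset": [0,0,0.8],"twist": 0,"grip": 1}

```text
time: 10.17
tool_pos: [0.5013, 0.0429, 0.1822]
tool_rot: [0.003, 0.033, 0.999, -0.0]
contact_force: [8.6, -1.3, 1.3]
gripper_width: 1.003
```

Run:
```python
from m import *
f=[]
for i in range(3): im=manip.grab_frame('top'); f.append(manip.state()['contact_force'])
print(np.round(f,1)); st()
cv2.imwrite('pics/t3.png',cv2.resize(im[180:320,160:340],None,fx=4,fy=4,interpolation=cv2.INTER_CUBIC))
```

```text
[[ 9.4 -1.3 -0.1]
 [ 9.4 -1.1 -0.1]
 [ 9.8 -1.3 -0.3]]
t 10.32 tcp [0.5013 0.0429 0.1822] tip [0.5023 0.0429 0.0092] 
M [[-0.998, 0.066, 0.006], [0.066, 0.998, -0.0], [-0.006, -0.0, -1.0]] F [ 9.8 -1.3 -0.3] g 1.0 q [-0.06  0.02  2.05 -0.    1.07 -1.57]
```

View pics/t3.png

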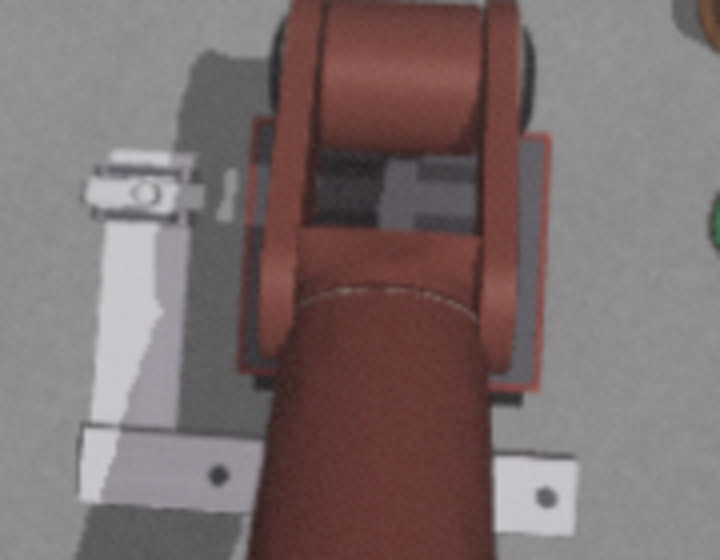

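Request:
play_rows:
  increments:
    - {"offset": [-0.4,0,0],"twist": 0,"grip": 1}
    - {"offset": [-0.8,0,0],"twist": 0,"grip": 1}
    - {"offset": [-1.2,0,0],"twist": 0,"grip": 1}
    - {"offset": [-1.6,0,0],"twist": 0,"grip": 1}
    - {"offset": [-2,0,0],"twist": 0,"grip": 1}

```text
time: 10.73
tool_pos: [0.5021, 0.043, 0.1814]
tool_rot: [0.0, 0.033, 0.999, 0.0]
contact_force: [3.7, -0.2, 3.5]
gripper_width: 0.999
```

Request:
play_rows:
  increments:
    - {"offset": [-0.5,0,0],"twist": 0,"grip": 1}
    - {"offset": [-1,0,0],"twist": 0,"grip": 1}
    - {"offset": [-2,0,0],"twist": 0,"grip": 1}
    - {"offset": [-4,0,0],"twist": 0,"grip": 1}
    - {"offset": [-8,0,0],"twist": 0,"grip": 1}

```text
time: 11.15
tool_pos: [0.5085, 0.0426, 0.1794]
tool_rot: [-0.003, 0.033, 0.999, -0.0]
contact_force: [0.4, -0.8, 0.1]
gripper_width: 1.001
```

Request:
play_rows:
  increments:
    - {"offset": [-8,0,0],"twist": 0,"grip": 1}
    - {"offset": [-18,0,0],"twist": 0,"grip": 1}
    - {"offset": [-18,0,-30],"twist": 0,"grip": 1}
    - {"offset": [-18,0,-65],"twist": 0,"grip": 1}
    - {"offset": [-18,0,-100],"twist": 0,"grip": 1}

```text
time: 11.57
tool_pos: [0.5279, 0.0412, 0.2805]
tool_rot: [-0.002, 0.033, 0.999, -0.0]
contact_force: [1.5, 0.3, 0.4]
gripper_width: 0.998
```

Request:
play_rows:
  increments:
    - {"offset": [0,0,-30],"twist": 0,"grip": 0}
    - {"offset": [0,30,-40],"twist": 0,"grip": 0}
    - {"offset": [0,65,-40],"twist": 0,"grip": 0}
    - {"offset": [0,100,-40],"twist": 0,"grip": 0}
    - {"offset": [0,135,-40],"twist": 0,"grip": 0}

```text
time: 11.98
tool_pos: [0.5372, 0.1774, 0.3213]
tool_rot: [0.0, 0.033, 0.999, -0.0]
contact_force: [-0.5, -0.9, -0.4]
gripper_width: 0.3
```

Run:
```python
from h import *
go(.010,.205,.11)
im=manip.grab_frame('top')
for n in ['tray','keeper_knob']:
  for d in manip.tip_of(n,'top')[:2]: P=w('top',d['xyz']);print(n,round(d['p'],2),P.round(4),w2s(P).round(4))
cv2.imwrite('pics/t4.png',cv2.resize(im[180:320,160:340],None,fx=4,fy=4,interpolation=cv2.INTER_CUBIC))
```

```text
t 11.98 tcp [0.5372 0.1774 0.3213] tip [0.5373 0.1774 0.1483] 
M [[-0.998, 0.067, 0.0], [0.067, 0.998, -0.0], [-0.0, -0.0, -1.0]] F [-0.5 -0.9 -0.4] g 0.3 q [ 0.19 -0.02  1.83 -0.    1.33 -1.32]
stop xy [0.1041 0.1366] yaw err -0.0005
offset [94.2 68.4 38.3]
tray 0.63 [0.4074 0.0522 0.0037] [-0.0172  0.003 ]
```

View pics/t4.png

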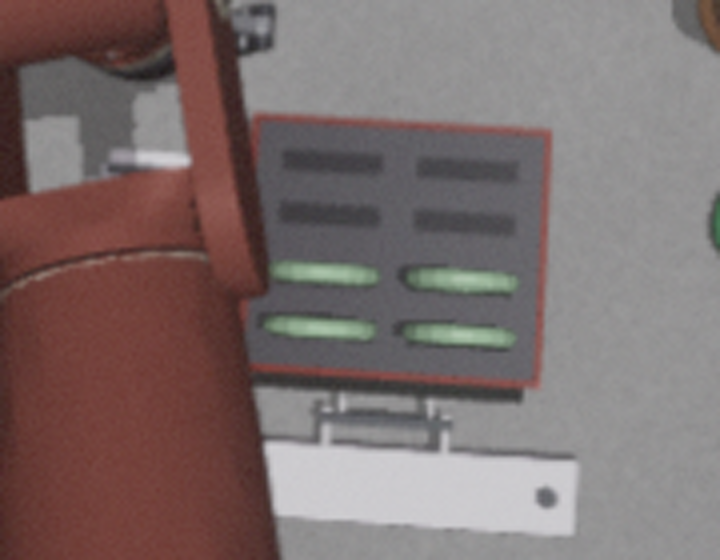

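Request:
play_rows:
  increments:
    - {"offset": [20,20,0],"twist": 0,"grip": 0}
    - {"offset": [40,40,0],"twist": 0,"grip": 0}
    - {"offset": [65,58,0],"twist": 0,"grip": 0}
    - {"offset": [85,68,10],"twist": 0,"grip": 0}
    - {"offset": [94,68,25],"twist": 0,"grip": 0}

```text
time: 12.55
tool_pos: [0.4466, 0.251, 0.2969]
tool_rot: [0.001, 0.032, 0.999, 0.001]
contact_force: [-0.4, -0.8, -0.3]
gripper_width: 0.001
```

Request:
play_rows:
  increments:
    - {"offset": [0,0,0],"twist": 0,"grip": 0}
    - {"offset": [0,0,0],"twist": 0,"grip": 0}
    - {"offset": [0,0,0],"twist": 0,"grip": 0}

```text
time: 12.8
tool_pos: [0.4483, 0.2494, 0.2965]
tool_rot: [0.0, 0.034, 0.999, -0.0]
contact_force: [0.3, 1.1, 0.0]
gripper_width: 0.0
```

Run:
```python
from h import *
go(.010,.205,.076)
im=manip.grab_frame('wrist');T=np.array(manip.get_calibration('wrist')['T'])
for d in manip.tip_of('keeper_knob','wrist')[:2]: P=w('wrist',d['xyz'],T);print(round(d['p'],2),P.round(4),w2s(P).round(4))
cv2.imwrite('pics/w2.png',im)
```

```text
t 12.8 tcp [0.4483 0.2494 0.2965] tip [0.4485 0.2494 0.1235] 
M [[-0.998, 0.067, 0.001], [0.067, 0.998, -0.0], [-0.001, -0.0, -1.0]] F [0.3 1.1 0. ] g 0.0 q [ 0.36 -0.12  1.97 -0.    1.29 -1.14]
stop xy [0.0107 0.2026] yaw err -0.001
offset [ 0.7  2.4 47.5]
0.9 [0.4432 0.2087 0.0776] [0.0082 0.1616]
```

View pics/w2.png

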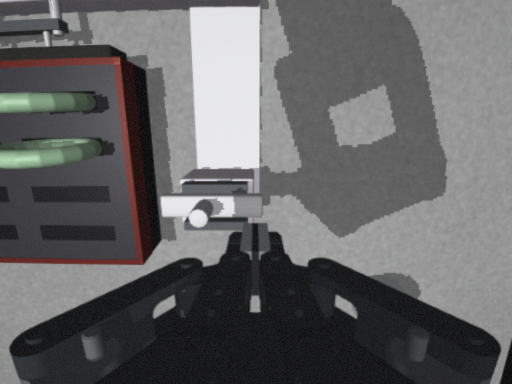

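Request:
play_rows:
  increments:
    - {"offset": [0,2,20],"twist": 0,"grip": 0}
    - {"offset": [0,2,38],"twist": 0,"grip": 0}
    - {"offset": [0,2,47],"twist": 0,"grip": 0}
    - {"offset": [0,2,47],"twist": 0,"grip": 0}
    - {"offset": [0,2,47],"twist": 0,"grip": 0}

```text
time: 13.32
tool_pos: [0.4479, 0.2518, 0.249]
tool_rot: [-0.0, 0.033, 0.999, -0.0]
contact_force: [0.4, -0.8, -0.4]
gripper_width: -0.003
```

Request:
play_rows:
  increments:
    - {"offset": [0,-6,0],"twist": 0,"grip": 0}
    - {"offset": [0,-12,0],"twist": 0,"grip": 0}
    - {"offset": [0,-18,0],"twist": 0,"grip": 0}
    - {"offset": [0,-24,0],"twist": 0,"grip": 0}
    - {"offset": [0,-30,0],"twist": 0,"grip": 0}

```text
time: 13.73
tool_pos: [0.4458, 0.2217, 0.2498]
tool_rot: [0.001, 0.033, 0.999, 0.001]
contact_force: [0.2, 3.2, 0.6]
gripper_width: 0.003
```

Request:
play_rows:
  increments:
    - {"offset": [0,-6,0],"twist": 0,"grip": 0}
    - {"offset": [0,-12,0],"twist": 0,"grip": 0}
    - {"offset": [0,-18,0],"twist": 0,"grip": 0}
    - {"offset": [0,-24,0],"twist": 0,"grip": 0}
    - {"offset": [0,-30,0],"twist": 0,"grip": 0}

```text
time: 14.15
tool_pos: [0.4436, 0.1917, 0.2492]
tool_rot: [0.0, 0.033, 0.999, 0.0]
contact_force: [1.5, 2.3, 2.1]
gripper_width: 0.005
```

```bash
python3 -c "
from h import *
go(.010,.125,.076)"
```

```text
t 14.15 tcp [0.4436 0.1917 0.2492] tip [0.4437 0.1917 0.0762] 
M [[-0.998, 0.066, 0.001], [0.066, 0.998, 0.0], [-0.001, 0.0, -1.0]] F [1.5 2.3 2.1] g 0.01 q [ 0.25 -0.14  2.07  0.    1.21 -1.25]
stop xy [0.0098 0.1446] yaw err 0.0003
offset [ -0.2 -19.6   0.2]
```

Pushing at about 2.5 N; continue to the end stop, slower at the end.

Request:
play_rows:
  increments:
    - {"offset": [0,-4,0],"twist": 0,"grip": 0}
    - {"offset": [0,-8,0],"twist": 0,"grip": 0}
    - {"offset": [0,-11,0],"twist": 0,"grip": 0}
    - {"offset": [0,-14,0],"twist": 0,"grip": 0}
    - {"offset": [0,-16,0],"twist": 0,"grip": 0}

```text
time: 14.57
tool_pos: [0.4425, 0.1759, 0.2489]
tool_rot: [-0.0, 0.033, 0.999, -0.0]
contact_force: [1.3, 2.1, 1.7]
gripper_width: -0.002
```

Request:
play_rows:
  increments:
    - {"offset": [0,-1,0],"twist": 0,"grip": 0}
    - {"offset": [0,-2,0],"twist": 0,"grip": 0}
    - {"offset": [0,-3,0],"twist": 0,"grip": 0}
    - {"offset": [0,-4,0],"twist": 0,"grip": 0}

```text
time: 14.9
tool_pos: [0.4422, 0.1729, 0.249]
tool_rot: [0.0, 0.033, 0.999, 0.002]
contact_force: [0.6, 9.4, 0.4]
gripper_width: 0.0
```

Request:
play_rows:
  increments:
    - {"offset": [0,-0.8,0],"twist": 0,"grip": 0}
    - {"offset": [0,-1.6,0],"twist": 0,"grip": 0}
    - {"offset": [0,-2.4,0],"twist": 0,"grip": 0}
    - {"offset": [0,-3,0],"twist": 0,"grip": 0}

```text
time: 15.23
tool_pos: [0.442, 0.1714, 0.2492]
tool_rot: [0.001, 0.033, 0.999, 0.005]
contact_force: [2.0, 18.5, -1.5]
gripper_width: 0.001
```

Request:
play_rows:
  increments:
    - {"offset": [0,5,0],"twist": 0,"grip": 0}
    - {"offset": [0,15,0],"twist": 0,"grip": 0}
    - {"offset": [0,25,0],"twist": 0,"grip": 0}
    - {"offset": [0,25,-30],"twist": 0,"grip": 0}
    - {"offset": [0,25,-65],"twist": 0,"grip": 0}

```text
time: 15.65
tool_pos: [0.4421, 0.1945, 0.3105]
tool_rot: [-0.005, 0.032, 0.999, -0.002]
contact_force: [0.2, 0.1, 0.4]
gripper_width: -0.0
```

Request:
play_rows:
  increments:
    - {"offset": [0,35,-30],"twist": 0,"grip": 0}
    - {"offset": [0,70,-40],"twist": 0,"grip": 0}
    - {"offset": [0,105,-50],"twist": 0,"grip": 0}
    - {"offset": [0,140,-50],"twist": 0,"grip": 0}
    - {"offset": [0,175,-50],"twist": 0,"grip": 0}

```text
time: 16.07
tool_pos: [0.4549, 0.3711, 0.3647]
tool_rot: [0.001, 0.033, 0.999, -0.0]
contact_force: [-0.6, -0.2, 0.3]
gripper_width: 0.0
```

Request:
play_rows:
  increments:
    - {"offset": [0,35,0],"twist": 0,"grip": 0}
    - {"offset": [0,70,0],"twist": 0,"grip": 0}
    - {"offset": [0,70,0],"twist": 0,"grip": 0}
    - {"offset": [0,70,0],"twist": 0,"grip": 0}

```text
time: 16.4
tool_pos: [0.4591, 0.4405, 0.3625]
tool_rot: [-0.001, 0.032, 1.0, -0.001]
contact_force: [-0.2, -0.5, -0.1]
gripper_width: -0.002
```

Run:
```python
from h import *
st()
for c in ['top','scene']:
  im=manip.grab_frame(c)
  for n in ['tray','keeper_knob','bangle0','jar','mandrel','flat_bangle']:
    for d in manip.tip_of(n,c)[:(4 if n=='bangle0' else 1)]: P=w(c,d['xyz']);print(c,n,round(d['p'],2),P.round(4),w2s(P).round(4))
  if c=='top': cv2.imwrite('pics/t5.png',cv2.resize(im[140:330,130:380],None,fx=3.2,fy=3.15,interpolation=cv2.INTER_CUBIC))
```

```text
t 16.4 tcp [0.4591 0.4405 0.3625] tip [0.4588 0.4401 0.1895] 
M [[-0.998, 0.063, -0.002], [0.063, 0.998, -0.002], [0.002, -0.002, -1.0]] F [-0.2 -0.5 -0.1] g -0.0 q [ 0.65  0.11  1.63 -0.    1.41 -0.86]
top tray 0.56 [ 0.4089  0.0521 -0.0014] [-0.0156  0.0031]
top keeper_knob 0.79 [0.4369 0.1519 0.0846] [0.0057 0.1045]
top bangle0 0.58 [0.3559 0.0978 0.0311] [-0.0715  0.0452]
top bangle0 0.54 [0.3877 0.0987 0.0351] [-0.0399  0.0482]
top bangle0 0.52 [0.3796 0.0069 0.0294] [-0.0418 -0.044 ]
top bangle0 0.41 [0.3472 0.0071 0.0329] [-0.0743 -0.0459]
top jar 0.75 [0.5858 0.3776 0.0019] [0.1394 0.3396]
top mandrel 0.91 [ 0.5747 -0.2072 -0.001 ] [ 0.167  -0.2447]
top flat_bangle 0.64 [ 4.227e-01 -2.079e-01 -3.000e-04] [ 0.0153 -0.2555]
scene tray 0.89 [ 0.4097  0.0525 -0.0019] [-0.0148  0.0035]
scene keeper_knob 0.79 [0.4445 0.1515 0.0826] [0.0133 0.1046]
scene bangle0 0.82 [0.3911 0.0046 0.0293] [-0.0302 -0.0455]
scene bangle0 0.71 [0.3959 0.0986 0.0305] [-0.0317  0.0486]
scene bangle0 0.58 [0.3498 0.0141 0.0313] [-0.0721 -0.0388]
scene bangle0 0.47 [0.3606 0.0979 0.0293] [-0.0669  0.0456]
scene jar 0.67 [0.5879 0.3833 0.0029] [0.1411 0.3454]
scene mandrel 0.79 [ 0.5759 -0.2033 -0.0008] [ 0.1678 -0.2407]
scene flat_bangle 0.65 [ 0.4245 -0.2063  0.0006] [ 0.017  -0.2538]
```

View pics/t5.png

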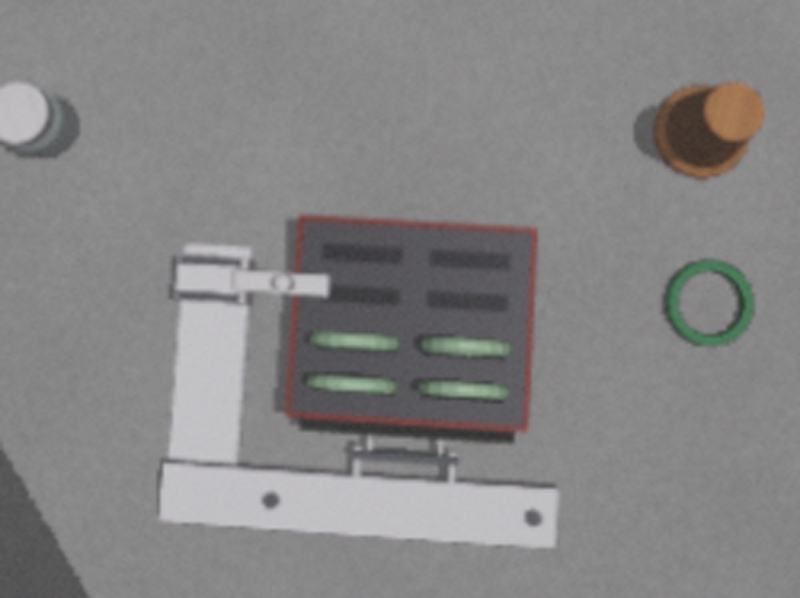

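```bash
python3 -c "
from h import *
print(manip.job_done())"
```

```text
the job is handed in; nothing more can be done
None
```

I dragged the tray onto the sprung bar, released it and slid the keeper bolt fully across. The job was handed in at about 16.5 s on the robot's clock; it reports no verdict.

- **Drag:** I pulled the tray about 140 mm with both open fingers hooked behind its far lip. That turned it square to the stop.
- **Seating force (least certain):** The wrist read about 11 N when pressed, against about 5.3 N of sliding friction. Simple subtraction gives nearly 6 N on the bar. Allowing for the fingers lifting the tray slightly, and for about 3.5 mm of spring travel, I put it at about 8.5 N. I never measured the bar force directly.
- **Release:** I let go slowly. The picture shows the tray still against the bar, but it cannot show how hard it bears after the rebound.
- **Keeper:** I pushed the knob until the force rose from about 2.5 N to 18 N at the end stop. The cameras place the knob at y = 0.105 m, which is about 65 mm of travel.
- **Final check:** The tray is about 3 mm off centre, and its edges look parallel to the stop. All four bangles are upright in their slots. The jar, cone and flat bangle are where they started, within the cameras' accuracy of about 4 mm. The arm is clear of everything.

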